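# Load the bottle rack and clamp its sliding stop

## Task

Put the amber bottle that stands alone just behind the aluminium bottle rack into it, upright, in the free space between the two bottles already there and the sliding stop. Loosen the stop's clamp knob (anticlockwise), slide the stop gently along until the three bottles are closed up against the rack's fixed end wall with no gaps left, and turn the knob clockwise again until the stop is clamped tight. Keep the bottles upright and leave the other things on the worktop alone.

Things in the scene. Friction and masses are not known exactly. Their poses are not given: they have to be found in the camera images.
- rack: Bottle rack of bare aluminium, fixed to the worktop: base plate 90 x 330 mm, 8 mm thick, long side along its y axis; origin at the centre of the underside, z up. Along it run two side rails 6 mm thick whose tops are 32 mm above the worktop; the channel between them is 57 mm wide, centred on x = 0. At its -y end (to the robot's right) a fixed end wall, top 61 mm above the worktop; from the +y end comes the sliding stop.
- wall_face (a point): Centre of the inner face of the rack's fixed end wall, at x 0, y -150 mm, z 34 mm in the rack's frame; axes as the rack's. The row of bottles is closed up against this face. With the row of three closed up, the stop's face is about 147 mm from it.
- stop_face (a point): Centre of the pressing face of the sliding stop, a grey carriage 54 x 75 mm in the channel, top 60 mm above the worktop; axes as the rack's, the face looks along -y to the end wall. The rest of the carriage lies on its +y side. Pushing the three bottles along takes up to about 8 N in all, then the force rises sharply when the row meets the wall.
- stop (a joint): Travel of the sliding stop, m: 0 = faces 215 mm apart, growing as the stop moves along the rack's -y to the wall; range 0 to 0.14, starts at 0.005 to 0.03. Free, it moves with about 1.5 N and may be moved by its knob or carriage; clamped tight, it holds against 15 N or more.
- knob_grip (a point): Centre of the black grip bar of the clamp knob on top of the carriage, 48 mm behind the stop's face, on the knob's vertical axis, 92 mm above the worktop. The bar is 44 mm long (its y axis turned 0.6 rad anticlockwise), 12 mm thick, 28 mm tall (78 to 106 mm above the worktop); below it is a 14 mm round stem. Seen from above, at knob angle q the bar's long direction lies at the rack's y axis turned anticlockwise by 0.6 - q rad.
- clamp (a joint): Angle of the clamp knob, rad, growing clockwise seen from above: 0 = quite loose, 1.25 = hard stop at the tight end. The clamp bites from 0.6 on; below 0.5 the stop is free, above 0.95 it is clamped tight. Starts tight, between 1.0 and 1.2. Turning takes about 0.09 Nm, up to about 0.17 Nm at the tight end; it stays where it is left.
- bottle_a: Amber glass bottle with black screw cap, 49 mm across and 105 mm tall; its straight wall runs from 4 to 63 mm above its underside (grasp there), above that the shoulder narrows to the 22 mm cap; about 0.18 kg; stands in the rack next to the end wall. Origin at the centre of its underside, z up.
- bottle_b: The same kind of bottle; stands in the rack beside bottle_a, further from the end wall. Origin at the centre of its underside.
- bottle_c: The same kind of bottle; stands alone on the open worktop just behind the rack (on its far side from the robot) and is to be loaded. Origin at the centre of its underside. (Similar bottles at the back left corner of the worktop are mere scenery.)
- sample_jar: Bystander: white sample jar with a white lid, 48 mm across, 57 mm tall; leave alone.
- timer: Bystander: small white laboratory timer lying flat, 66 x 62 x 21 mm; leave alone.
- calculator: Bystander: dark pocket calculator lying flat, 125 x 72 x 16 mm; leave alone.

How it is judged:
By the outcome, as a careful person would: the job done as asked, in the order asked, and still so for the second after the job is handed in, with the robot touching nothing.
It also fails if it takes over 61 s, if anything falls off the work surface, if the arm or the gripper's body presses on something with over 40 N, if the wrist force passes 120 N, or if a joint passes its speed limit or range.

## Robot

A 6-joint arm with a two-finger parallel gripper is mounted at the origin on a cart in front of the work surface, level with it; the furniture and walls round the work are solid. World frame = base frame: x ahead of the robot, y to its left, z up, the work surface at z = 0. Lengths are in m, angles in rad, forces in N, time in s.
With the tool pointing down it reaches from about 0.225 to 0.875 m from the base axis. Payload 3.4 kg.
Tool frame: the origin (TCP) lies on the centre line of the jaws, within the pads' length; the fingertips stand 17 mm ahead of it and the grasp point (between the pads) lies 2 mm behind it; z points along the fingers, y is the line along which they close (so a half turn about z gives the same grasp; the last joint's range is limited). The gripper opens to 85 mm and grips with 20 to 120 N. Pads are 22 mm wide; open, the fingers measure 114 mm over their backs; the gripper's body (76 mm by 85 mm) begins 54 mm behind the grasp point. The pads swing forward as they close: fully open they stand 13 mm farther back than shut.
Start: joints at [1.162, 0.276, 1.505, -0, 1.361, -0.121], TCP at [0.163, 0.551, 0.227] pointing down, gripper open.
Joint ranges: [-2.89, 2.89], [-0.75, 2.08], [0.22, 2.7], [-1.18, 4.32], [0.11, 2.71], [-2.7, 2.7]. Speed limits (rad/s): [2.57, 2.57, 3.14, 3.14, 3.14, 3.14].

## Interface

Orientations are given as a unit quaternion [w, x, y, z].
In Python, from rig import manip gives the robot as it stands.
- The arm moves only by the tool move_arm, never from a script. Its argument "steps" is one flat list of numbers, 7 for each row, row after row: the turn, a rotation vector about the world's x, y, z normalised to -1 to 1, where 1 is 360 degrees, then the shift along the world's x, y, z normalised to -1 to 1, where 1 is 1 m, then the opening, from -1 (shut) to 1 (fully open). A call has exactly 10 rows; each row is the pose to reach, as a shift and turn from the pose commanded when the call began, turning the shorter way round; what a row does not reach only later rows make up. A row lasts 1/10 s, in which the tool goes at most 50 mm and 8.59 degrees, less where a joint would pass 70% of its speed; a pose out of reach is approached as far as the arm can. A call with a number of a shift or a turn outside -1 to 1 is refused whole. A call with a gripper value outside its range is refused whole. The fingers move at their own pace and stop on an object; "squeeze" is the grip in N (left out, the last holds). Time passes only in rows, so rows that repeat a pose let the fingers close, or fill a call up. It gives the time, the measured TCP pose, the force, the opening and the grip force at its end, in the units of the state.
- manip.get_state(): the state, without advancing time (a new reading comes with each control period).
- manip.get_image(name): name is "scene" or "top" or "wrist"; returns a dict with "pixels" (420x560x3 uint8, blue, green, red), "fx", "fy", "cx", "cy" (pixels), "R" (3x3) and "t" (3): a world point X has camera coordinates R X + t. Camera axes: x right, y down, z forward; pixel columns grow to the right and rows downward; lengths in m; the calibration is good to about 2 mm. A picture is of the moment at which its call begins. There is no depth.
- manip.sign_off(): hands the job in; it is judged then, once.
The state is a dict: "clock": time; "qpos": joint angles; "qd": joint speeds; "effort": joint torques, N m; "position": TCP position; "ee_rot": TCP orientation; "contact_force": force on the tool from outside, world axes, zero at the start; "moment": the same for the moment, N m; "width": finger opening in m; "gripper_force": force on a finger pad.
Only numpy, scipy, OpenCV 4.12 (cv2) and the standard library are available. Lean on these libraries where they do the work, as an engineer would, in place of code of your own. Each camera call takes 0.05 s, during which the arm holds its last target. There are 200 camera calls.

## Working session

There is one attempt and no reset: what is moved stays moved. The work goes in short steps, Python scripts to look and compute and a tool call to move; the robot and the scene stay as the last step left them, time stands still between calls to the robot, and variables do not carry over. Pictures are saved under pics/ and viewed, at most 10 in all, crops included, and the job is handed in when it is done.

Besides the shell and the picture viewer there is one more tool, called after "Request:" as name(argument=value, ...) on one line, values as JSON. move_arm: Moves the arm, as the interface text tells. Scaled input: -1 to 1 covers 1 m each way for a shift and 360 degrees each way for a turn. Its arguments: {"type":"object","properties":{"steps":{"type":"array"},"squeeze":{"type":"number"}},"required":["steps"]}

```bash
mkdir -p pics; cat > h.py <<'E'
import numpy as np, cv2
from rig import manip
def ray(im,u,v):
    R=np.array(im["R"]);t=np.array(im["t"])
    d=R.T@np.array([(u-im["cx"])/im["fx"],(v-im["cy"])/im["fy"],1]);return -R.T@t,d
def onz(im,u,v,z):
    c,d=ray(im,u,v);return c+d*(z-c[2])/d[2]
def proj(im,X):
    p=np.array(im["R"])@np.array(X)+np.array(im["t"]);return im["fx"]*p[0]/p[2]+im["cx"],im["fy"]*p[1]/p[2]+im["cy"]
E
python3 - <<'E'
from h import *
import pickle
s=manip.get_state();print({k:np.round(v,3) for k,v in s.items()})
for n in ["scene","top"]:
    im=manip.get_image(n);pickle.dump(im,open(n+".pkl","wb"));cv2.imwrite(f"pics/{n}0.png",im["pixels"]);print(n,ray(im,280,210))
E
```

```text
{'clock': np.float64(0.0), 'qpos': array([ 1.162,  0.277,  1.506, -0.   ,  1.361, -0.121]), 'qd': array([-0.   ,  0.001,  0.   , -0.001, -0.   ,  0.002]), 'effort': array([-1.0000e-03, -4.1677e+01, -2.4580e+01, -0.0000e+00,  1.1000e-02,
        0.0000e+00]), 'position': array([0.163, 0.551, 0.226]), 'ee_rot': array([-0.   ,  0.143,  0.99 , -0.001]), 'contact_force': array([-0.898, -0.05 ,  0.188]), 'moment': array([0.001, 0.01 , 0.008]), 'gripper_force': np.float64(0.0), 'width': np.float64(0.086)}
scene (array([ 0.05233629, -0.26957728,  0.56589244]), array([ 0.58335933,  0.5854653 , -0.56352641]))
top (array([0.50868622, 0.22713614, 1.19591653]), array([ 0.08349332, -0.02026371, -0.9966133 ]))
```

View pics/top0.png

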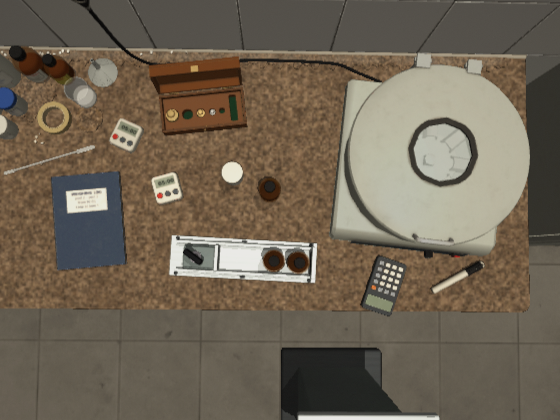

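View pics/scene0.png

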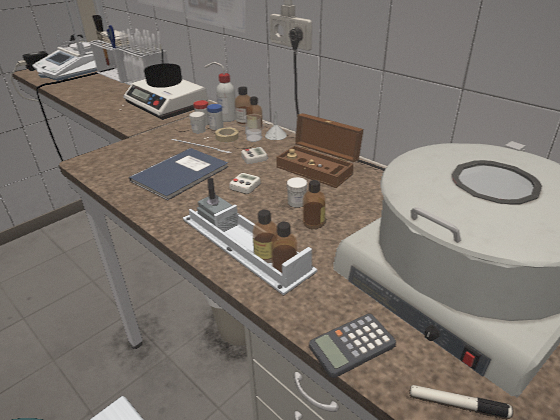

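Top view: rack spans (170,236)-(316,282), with caps at about (273,258) and (297,261), the lone bottle at (269,188), the jar at (232,174) and the knob at (193,256). Now I'll measure these.

```bash
python3 - <<'E'
from h import *
import pickle
im=pickle.load(open("top.pkl","rb"));sc=pickle.load(open("scene.pkl","rb"))
p=im["pixels"]
a=cv2.resize(p[160:290,165:325],None,fx=5,fy=4.6,interpolation=cv2.INTER_CUBIC)
a=cv2.resize(p[165:285,165:325],None,fx=5,fy=5,interpolation=cv2.INTER_CUBIC);cv2.imwrite("pics/topc.png",a)
b=cv2.resize(sc["pixels"][165:290,180:340],None,fx=4.7,fy=4.7,interpolation=cv2.INTER_CUBIC);cv2.imwrite("pics/scc.png",b)
print(im["fx"],proj(im,[0,0,0]),proj(im,[.163,.551,.2]))
E
```

```text
525.2927110138992 (np.float64(368.64903672871554), np.float64(484.0238405997825)) (np.float64(91.14588729673105), np.float64(440.0390761504998))
```

View pics/topc.png

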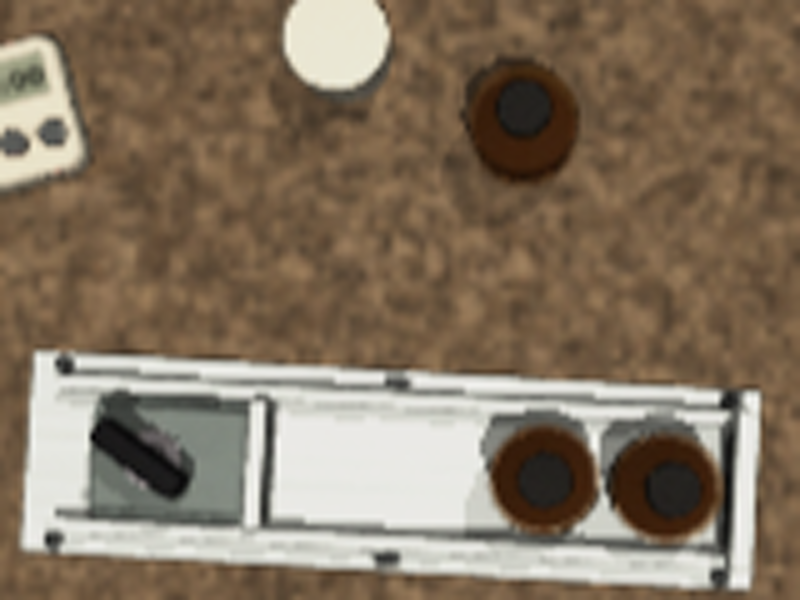

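View pics/scc.png

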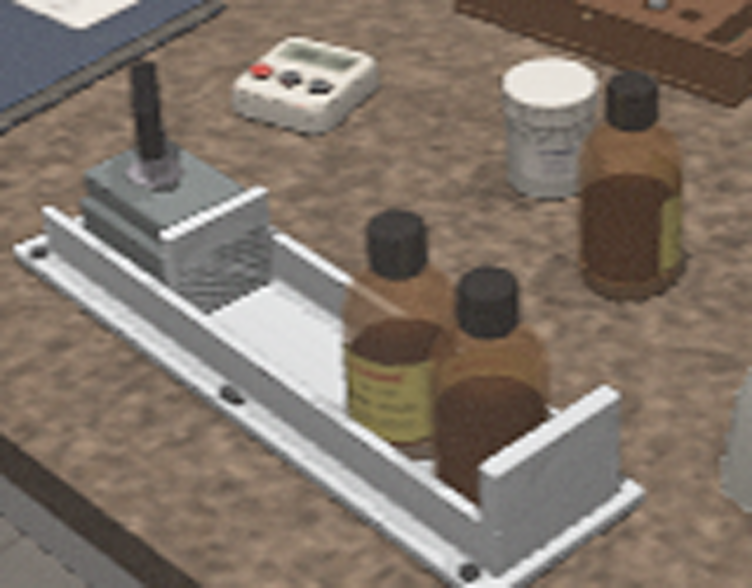

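```bash
python3 - <<'E'
from h import *
import pickle
im=pickle.load(open("top.pkl","rb"));sc=pickle.load(open("scene.pkl","rb"))
T=lambda x,y,z:onz(im,165+(x+.5)/5-.5,165+(y+.5)/5-.5,z)
S=lambda x,y,z:onz(sc,180+(x+.5)/4.7-.5,165+(y+.5)/4.7-.5,z)
P=lambda n,a:print(n,np.round(a,4))
for n,x,y,z in [("TL",35,352,.008),("BL",22,549,.008),("BR",748,590,.008),("TR",760,392,.008),("wallTRtop",760,392,.061),("wall TLtop",738,392,.061),("wall BLtop",730,588,.061),("capC",524,108,.105),("capB",546,479,.113),("capA",674,489,.113),("bodyC",524,122,.06),("stopfaceT",271,397,.06),("stopfaceB",263,526,.06),("bar1",98,430,.106),("bar2",180,488,.106),("jar",337,40,.057)]:P(n,T(x,y,z))
for n,x,y,z in [("capC",633,87,.105),("capB",398,225,.113),("capA",489,281,.113),("sBL",18,250,.008),("sBR",495,590,.008),("sTR",642,492,.008),("stopT",268,190,.06),("stopB",165,236,.06),("bar1",144,64,.106)]:P("S "+n,S(x,y,z))
E
```

```text
TL [0.549  0.4469 0.008 ]
BL [0.4605 0.4508 0.008 ]
BR [0.4449 0.1244 0.008 ]
TR [0.5342 0.1194 0.008 ]
wallTRtop [0.5331 0.1242 0.061 ]
wall TLtop [0.533  0.1338 0.061 ]
wall BLtop [0.4486 0.1367 0.061 ]
capC [0.6497 0.2276 0.105 ]
capB [0.4953 0.2169 0.113 ]
capA [0.4917 0.1642 0.113 ]
bodyC [0.6494 0.2275 0.06  ]
stopfaceT [0.5288 0.3354 0.06  ]
stopfaceB [0.4733 0.3379 0.06  ]
bar1 [0.5137 0.4021 0.106 ]
bar2 [0.4901 0.3679 0.106 ]
jar [0.6848 0.3095 0.057 ]
S capC [0.6489 0.2257 0.105 ]
S capB [0.4958 0.2168 0.113 ]
S capA [0.493  0.1645 0.113 ]
S sBL [0.4617 0.449  0.008 ]
S sBR [0.4522 0.1248 0.008 ]
S sTR [0.5325 0.1191 0.008 ]
S stopT [0.5275 0.3372 0.06  ]
S stopB [0.4732 0.3431 0.06  ]
S bar1 [0.5146 0.4021 0.106 ]
```

Rack: yaw about -0.046 rad, origin (0.497, 0.285). Bottle C is at (0.649, 0.227), the stop face at rack y +0.051, and the knob at (0.502, 0.385) with q≈1.16. I'll go above bottle C with the jaws across the rack.

Request:
move_arm(steps=[0,0,-0.2117,0.486,-0.324,-0.03,1,0,0,-0.2117,0.486,-0.324,-0.03,1,0,0,-0.2117,0.486,-0.324,-0.03,1,0,0,-0.2117,0.486,-0.324,-0.03,1,0,0,-0.2117,0.486,-0.324,-0.03,1,0,0,-0.2117,0.486,-0.324,-0.03,1,0,0,-0.2117,0.486,-0.324,-0.03,1,0,0,-0.2117,0.486,-0.324,-0.03,1,0,0,-0.2117,0.486,-0.324,-0.03,1,0,0,-0.2117,0.486,-0.324,-0.03,1], squeeze=30)

```text
clock: 1.1
position: [0.5799, 0.2729, 0.2005]
ee_rot: [-0.0, 0.724, 0.689, -0.0]
contact_force: [0.4, 1.7, -0.2]
width: 0.0854
gripper_force: 0.0
```

Request:
move_arm(steps=[0,0,0,0,0,0,1,0,0,0,0,0,0,1,0,0,0,0,0,0,1,0,0,0,0,0,0,1,0,0,0,0,0,0,1,0,0,0,0,0,0,1,0,0,0,0,0,0,1,0,0,0,0,0,0,1,0,0,0,0,0,0,1,0,0,0,0,0,0,1])

```text
clock: 2.1
position: [0.5787, 0.2744, 0.2011]
ee_rot: [0.0, 0.724, 0.69, 0.0]
contact_force: [1.0, -0.4, -0.5]
width: 0.0853
gripper_force: 0.0
```

```bash
python3 - <<'E'
from h import *
s=manip.get_state();print(np.round(s["position"],4),np.round(s["ee_rot"],4))
im=manip.get_image("wrist");cv2.imwrite("pics/w1.png",im["pixels"])
print(proj(im,[.6493,.2267,.105]), np.round(ray(im,280,210),3))
E
```

```text
[0.5787 0.2744 0.2011] [0.     0.7236 0.6902 0.    ]
(np.float64(362.7332609007543), np.float64(261.4055760336807)) [[ 0.582  0.349  0.348]
 [-0.015 -0.28  -0.96 ]]
```

View pics/w1.png

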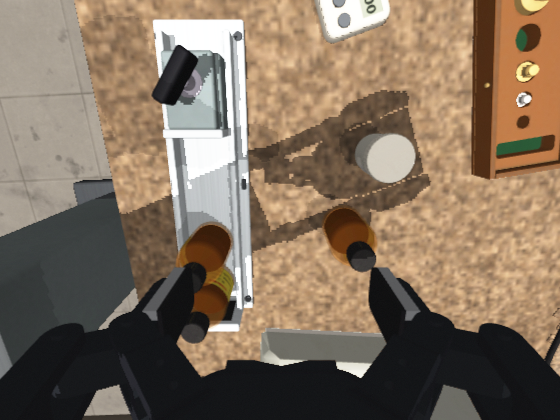

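The cap is at (361,258), within about 3 px of the prediction, so the estimate holds. Descending and gripping.

Request:
move_arm(steps=[0,0,0,0.04,-0.027,0,1,0,0,0,0.07,-0.047,0,1,0,0,0,0.07,-0.047,-0.03,1,0,0,0,0.07,-0.047,-0.07,1,0,0,0,0.07,-0.047,-0.105,1,0,0,0,0.07,-0.047,-0.13,1,0,0,0,0.07,-0.047,-0.145,1,0,0,0,0.07,-0.047,-0.145,1,0,0,0,0.07,-0.047,-0.145,0,0,0,0,0.07,-0.047,-0.145,-0.2], squeeze=30)

```text
clock: 3.15
position: [0.6501, 0.2278, 0.0581]
ee_rot: [0.001, 0.724, 0.69, 0.002]
contact_force: [0.6, 0.7, 0.7]
width: 0.0587
gripper_force: 0.0
```

Request:
move_arm(steps=[0,0,0,0,0,0,-0.3,0,0,0,0,0,0,-0.3,0,0,0,0,0,0,-0.3,0,0,0,0,0,0,-0.3,0,0,0,0,0,0,-0.3,0,0,0,0,0,0,-0.3,0,0,0,0,0,0,-0.3,0,0,0,0,0,0,-0.3,0,0,0,0,0,0,-0.3,0,0,0,0,0,0,-0.3], squeeze=30)

```text
clock: 4.15
position: [0.6499, 0.2277, 0.0583]
ee_rot: [0.001, 0.724, 0.69, 0.002]
contact_force: [-0.1, -0.3, 5.7]
width: 0.0433
gripper_force: 29.4
```

```bash
python3 - <<'E'
from h import *
im=manip.get_image("scene");a=im["pixels"][120:270,220:400]
cv2.imwrite("pics/s2.png",cv2.resize(a,None,fx=4,fy=4,interpolation=cv2.INTER_CUBIC))
im=manip.get_image("wrist");cv2.imwrite("pics/w2.png",im["pixels"])
E
```

```text
(no output)
```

View pics/s2.png

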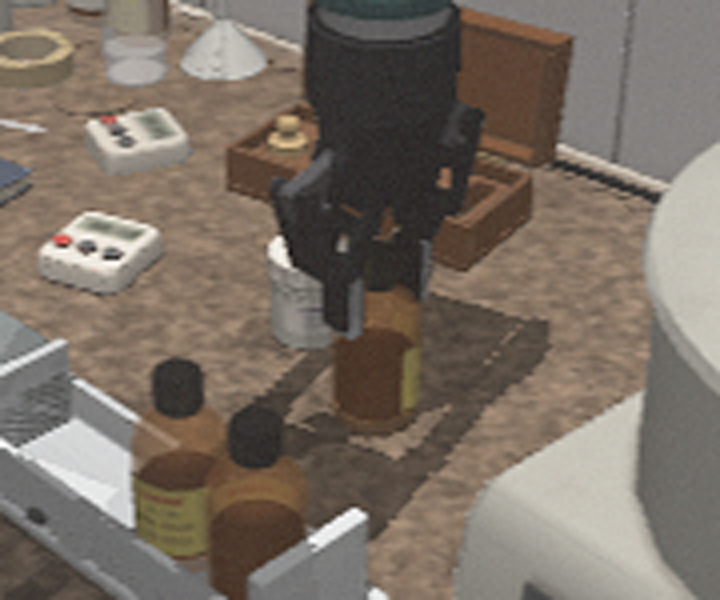

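The picture shows the fingertips gripping only the shoulder of the bottle. I'll open, go lower gently and watch the force.

Request:
move_arm(steps=[0,0,0,0,0,0,0.6,0,0,0,0,0,0,0.6,0,0,0,0,0,0,0.6,0,0,0,0,0,-0.001,0.6,0,0,0,0,0,-0.002,0.6,0,0,0,0,0,-0.003,0.6,0,0,0,0,0,-0.004,0.6,0,0,0,0,0,-0.005,0.6,0,0,0,0,0,-0.006,0.6,0,0,0,0,0,-0.007,0.6])

```text
clock: 5.25
position: [0.6487, 0.2274, 0.049]
ee_rot: [0.0, 0.724, 0.69, 0.0]
contact_force: [-0.1, 0.2, -0.1]
width: 0.0682
gripper_force: 0.0
```

Request:
move_arm(steps=[0,0,0,0,0,0,0.6,0,0,0,0,0,0,0.6,0,0,0,0,0,0,0.6,0,0,0,0,0,0,-0.3,0,0,0,0,0,0,-0.3,0,0,0,0,0,0,-0.3,0,0,0,0,0,0,-0.3,0,0,0,0,0,0,-0.3,0,0,0,0,0,0,-0.3,0,0,0,0,0,0,-0.3])

```text
clock: 6.25
position: [0.649, 0.2275, 0.0495]
ee_rot: [0.0, 0.724, 0.69, 0.0]
contact_force: [-0.2, -0.8, 4.5]
width: 0.0468
gripper_force: 30.8
```

Request:
move_arm(steps=[0,0,0,0,0,0,0.6,0,0,0,0,0,0,0.6,0,0,0,0,0,0,0.6,0,0,0,0,0,-0.001,0.6,0,0,0,0,0,-0.002,0.6,0,0,0,0,0,-0.003,0.6,0,0,0,0,0,-0.004,0.6,0,0,0,0,0,-0.005,0.6,0,0,0,0,0,-0.006,0.6,0,0,0,0,0,-0.006,0.6])

```text
clock: 7.25
position: [0.6486, 0.2273, 0.0429]
ee_rot: [-0.0, 0.724, 0.69, -0.0]
contact_force: [-0.2, -1.4, 0.6]
width: 0.0684
gripper_force: 0.0
```

Request:
move_arm(steps=[0,0,0,0,0,0,0.6,0,0,0,0,0,0,-0.3,0,0,0,0,0,0,-0.3,0,0,0,0,0,0,-0.3,0,0,0,0,0,0,-0.3,0,0,0,0,0,0,-0.3,0,0,0,0,0,0,-0.3,0,0,0,0,0,0,-0.3,0,0,0,0,0,0,-0.3,0,0,0,0,0,0,-0.3])

```text
clock: 8.25
position: [0.6491, 0.2275, 0.0435]
ee_rot: [0.0, 0.724, 0.69, 0.0]
contact_force: [-0.7, -0.7, 5.0]
width: 0.0471
gripper_force: 31.1
```

Width has settled at 47 mm, so the pads are now on the straight wall. Lifting and carrying over the rack.

Request:
move_arm(steps=[0,0,0,0,0,0.025,-0.3,0,0,0,0,0,0.055,-0.3,0,0,0,-0.03,0.012,0.055,-0.3,0,0,0,-0.065,0.025,0.055,-0.3,0,0,0,-0.1,0.038,0.055,-0.3,0,0,0,-0.13,0.05,0.055,-0.3,0,0,0,-0.1515,0.058,0.055,-0.3,0,0,0,-0.1515,0.058,0.055,-0.3,0,0,0,-0.1515,0.058,0.055,-0.3,0,0,0,-0.1515,0.058,0.055,-0.3])

```text
clock: 9.25
position: [0.498, 0.2852, 0.0976]
ee_rot: [0.0, 0.724, 0.69, -0.0]
contact_force: [-0.2, -0.1, -2.0]
width: 0.0468
gripper_force: 32.1
```

```bash
python3 - <<'E'
from h import *
s=manip.get_state();print(np.round(s["position"],4),np.round(s["ee_rot"],4),s["width"])
a=manip.get_image("scene")["pixels"][150:290,180:340];b=manip.get_image("wrist")["pixels"]
cv2.imwrite("pics/s3.png",np.hstack([cv2.resize(a,(400,350),interpolation=cv2.INTER_CUBIC),cv2.resize(b[:350,:400],(400,350))]))
E
```

```text
[0.498  0.2852 0.0976] [ 2.000e-04  7.237e-01  6.901e-01 -0.000e+00] 0.04678006648511067
```

View pics/s3.png

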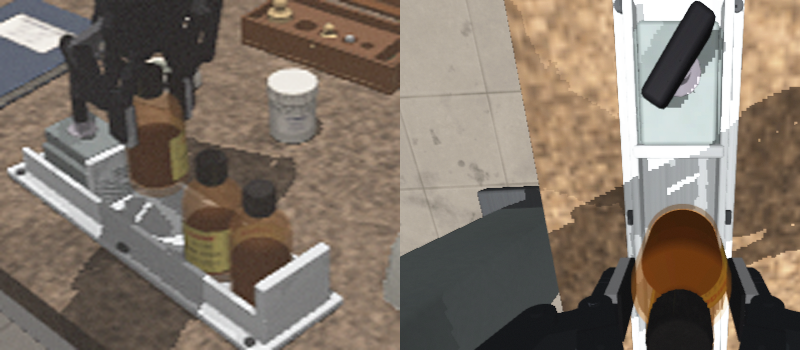

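The bottle hangs upright, centred over the channel, between the stop and B. Lowering.

Request:
move_arm(steps=[0,0,0,-0.0003,0,-0.01,-0.3,0,0,0,-0.0003,0,-0.02,-0.3,0,0,0,-0.0003,0,-0.028,-0.3,0,0,0,-0.0003,0,-0.034,-0.3,0,0,0,-0.0003,0,-0.039,-0.3,0,0,0,-0.0003,0,-0.043,-0.3,0,0,0,-0.0003,0,-0.045,-0.3,0,0,0,-0.0003,0,-0.046,-0.3,0,0,0,-0.0003,0,-0.047,-0.3,0,0,0,-0.0003,0,-0.047,-0.3])

```text
clock: 10.35
position: [0.4971, 0.2855, 0.0515]
ee_rot: [0.0, 0.724, 0.69, 0.0]
contact_force: [-1.0, -0.9, -0.9]
width: 0.047
gripper_force: 32.2
```

Request:
move_arm(steps=[0,0,0,0,0,-0.001,-0.3,0,0,0,0,0,-0.001,-0.3,0,0,0,0,0,-0.001,0.6,0,0,0,0,0,-0.001,0.6,0,0,0,0,0,-0.001,0.6,0,0,0,0,0,-0.001,0.6,0,0,0,0,0,0.02,0.6,0,0,0,0,0,0.06,0.6,0,0,0,0,0,0.1,0.6,0,0,0,0,0,0.12,0.6])

```text
clock: 11.35
position: [0.4985, 0.2861, 0.1746]
ee_rot: [0.001, 0.724, 0.69, 0.003]
contact_force: [0.4, -0.7, -1.0]
width: 0.0683
gripper_force: 0.0
```

Request:
move_arm(steps=[0,0,-0.0886,0.0045,0.04,0,0.6,0,0,-0.0886,0.0045,0.08,0,0.6,0,0,-0.0886,0.0045,0.099,0,0.6,0,0,-0.0886,0.0045,0.099,0,0.6,0,0,-0.0886,0.0045,0.099,0,0.6,0,0,-0.0886,0.0045,0.099,0,0.6,0,0,-0.0886,0.0045,0.099,0,0.6,0,0,-0.0886,0.0045,0.099,0,0.6,0,0,-0.0886,0.0045,0.099,0,0.3,0,0,-0.0886,0.0045,0.099,0,0.3])

```text
clock: 12.35
position: [0.5015, 0.3841, 0.1712]
ee_rot: [0.0, 0.885, 0.465, 0.0]
contact_force: [-0.0, 0.4, -0.4]
width: 0.0558
gripper_force: 0.0
```

```bash
python3 - <<'E'
from h import *
s=manip.get_state();print(np.round(s["position"],4),np.round(s["ee_rot"],4),s["width"])
im=manip.get_image("wrist");b=im["pixels"];cv2.imwrite("pics/w4.png",b)
print(proj(im,[.502,.385,.106]))
for X in ([.5137,.4021,.106],[.4901,.3679,.106]):print(proj(im,X))
E
```

```text
[0.5015 0.3841 0.1712] [0.000e+00 8.854e-01 4.648e-01 1.000e-04] 0.055807193441354506
(np.float64(280.44307883471436), np.float64(224.68901060932123))
(np.float64(280.32431272081885), np.float64(197.70608033984834))
(np.float64(280.34093575391876), np.float64(250.3864341172787))
```

View pics/w4.png

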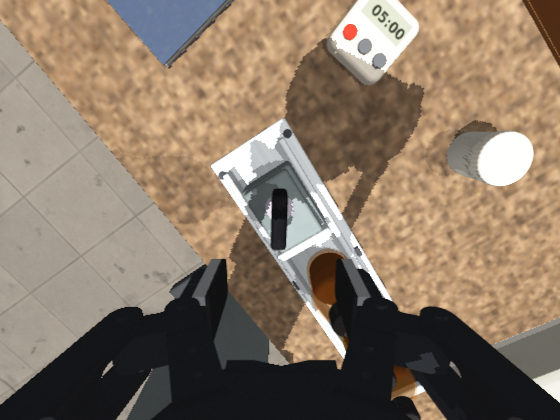

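The bar runs vertically in the image at (280,190–250), aligned with the jaws. Descending and gripping the knob.

Request:
move_arm(steps=[0,0,0,0.0005,0.0008,-0.02,0.3,0,0,0,0.0005,0.0008,-0.04,0.3,0,0,0,0.0005,0.0008,-0.06,0.3,0,0,0,0.0005,0.0008,-0.072,0.3,0,0,0,0.0005,0.0008,-0.078,0.3,0,0,0,0.0005,0.0008,-0.078,0,0,0,0,0.0005,0.0008,-0.078,-0.4,0,0,0,0.0005,0.0008,-0.078,-0.9,0,0,0,0.0005,0.0008,-0.078,-1,0,0,0,0.0005,0.0008,-0.078,-1], squeeze=40)

```text
clock: 13.4
position: [0.5013, 0.3863, 0.0943]
ee_rot: [-0.001, 0.885, 0.465, 0.001]
contact_force: [-4.2, 2.7, 5.6]
width: 0.0107
gripper_force: 42.4
```

Request:
move_arm(steps=[0,0,0,0,0,0,-1,0,0,0,0,0,0,-1,0,0,0,0,0,0,-1,0,0,0,0,0,0,-1,0,0,0,0,0,0,-1,0,0,0,0,0,0,-1,0,0,0,0,0,0,-1,0,0,0,0,0,0,-1,0,0,0,0,0,0,-1,0,0,0,0,0,0,-1])

```text
clock: 14.4
position: [0.5013, 0.3863, 0.0943]
ee_rot: [-0.001, 0.885, 0.465, 0.001]
contact_force: [-4.0, 3.2, 4.9]
width: 0.0106
gripper_force: 42.4
```

Request:
move_arm(steps=[0,0,0.0,-0.0006,0.0012,0,-1,0,0,0.018,-0.0006,0.0012,0,-1,0,0,0.036,-0.0006,0.0012,0,-1,0,0,0.054,-0.0006,0.0012,0,-1,0,0,0.072,-0.0006,0.0012,0,-1,0,0,0.09,-0.0006,0.0012,0,-1,0,0,0.108,-0.0006,0.0012,0,-1,0,0,0.126,-0.0006,0.0012,0,-1,0,0,0.145,-0.0006,0.0012,0,-1,0,0,0.145,-0.0006,0.0012,0,-1])

```text
clock: 15.4
position: [0.5016, 0.3865, 0.0942]
ee_rot: [0.0, 0.59, 0.808, 0.001]
contact_force: [-2.6, 0.7, 5.4]
width: 0.0107
gripper_force: 42.4
```

```bash
python3 - <<'E'
from h import *
s=manip.get_state();print({k:np.round(s[k],4) for k in ("position","ee_rot","contact_force","moment","width")})
q=s["ee_rot"];print(2*np.degrees(np.arctan2(q[2],q[1]))-90)
E
```

```text
{'position': array([0.5016, 0.3865, 0.0942]), 'ee_rot': array([4.000e-04, 5.897e-01, 8.076e-01, 6.000e-04]), 'contact_force': array([-2.5998,  0.6711,  5.3887]), 'moment': array([0.1263, 0.4669, 0.0878]), 'width': np.float64(0.0107)}
17.732656122727093
```

The knob has turned loose (52°). Sliding slowly.

Request:
move_arm(steps=[0,0,0,-0.0001,-0.002,0,-1,0,0,0,-0.0003,-0.005,0,-1,0,0,0,-0.0004,-0.008,0,-1,0,0,0,-0.0005,-0.011,0,-1,0,0,0,-0.0006,-0.014,0,-1,0,0,0,-0.0008,-0.017,0,-1,0,0,0,-0.0009,-0.02,0,-1,0,0,0,-0.001,-0.022,0,-1,0,0,0,-0.0011,-0.024,0,-1,0,0,0,-0.0012,-0.026,0,-1])

```text
clock: 16.4
position: [0.5004, 0.3609, 0.0942]
ee_rot: [0.0, 0.59, 0.807, 0.001]
contact_force: [-2.8, 1.2, 5.7]
width: 0.0107
gripper_force: 42.4
```

Request:
move_arm(steps=[0,0,0,-0.0001,-0.002,0,-1,0,0,0,-0.0002,-0.004,0,-1,0,0,0,-0.0003,-0.006,0,-1,0,0,0,-0.0004,-0.008,0,-1,0,0,0,-0.0005,-0.01,0,-1,0,0,0,-0.0006,-0.012,0,-1,0,0,0,-0.0006,-0.014,0,-1,0,0,0,-0.0007,-0.016,0,-1,0,0,0,-0.0008,-0.018,0,-1,0,0,0,-0.0009,-0.02,0,-1])

```text
clock: 17.4
position: [0.4995, 0.3415, 0.0943]
ee_rot: [-0.0, 0.591, 0.807, 0.002]
contact_force: [-1.8, 2.6, 5.5]
width: 0.0103
gripper_force: 42.4
```

Request:
move_arm(steps=[0,0,0,0,-0.001,0,-1,0,0,0,-0.0001,-0.002,0,-1,0,0,0,-0.0001,-0.003,0,-1,0,0,0,-0.0002,-0.004,0,-1,0,0,0,-0.0002,-0.005,0,-1,0,0,0,-0.0003,-0.006,0,-1,0,0,0,-0.0003,-0.007,0,-1,0,0,0,-0.0003,-0.0075,0,-1,0,0,0,-0.0004,-0.008,0,-1,0,0,0,-0.0004,-0.008,0,-1])

```text
clock: 18.4
position: [0.4992, 0.3338, 0.0942]
ee_rot: [-0.0, 0.591, 0.807, 0.002]
contact_force: [-3.1, 4.6, 5.6]
width: 0.0101
gripper_force: 42.4
```

Request:
move_arm(steps=[0,0,0,0,-0.0005,0,-1,0,0,0,0,-0.001,0,-1,0,0,0,0,-0.0015,0,-1,0,0,0,-0.0001,-0.002,0,-1,0,0,0,-0.0001,-0.0022,0,-1,0,0,0,-0.0001,-0.0024,0,-1,0,0,0,-0.0001,-0.0026,0,-1,0,0,0,-0.0001,-0.0028,0,-1,0,0,0,-0.0001,-0.003,0,-1,0,0,0,-0.0001,-0.003,0,-1])

```text
clock: 19.4
position: [0.4991, 0.3314, 0.0942]
ee_rot: [-0.0, 0.591, 0.807, 0.002]
contact_force: [-2.4, 5.2, 4.6]
width: 0.0103
gripper_force: 42.3
```

Request:
move_arm(steps=[0,0,0,0,-0.0003,0,-1,0,0,0,0,-0.0006,0,-1,0,0,0,0,-0.0009,0,-1,0,0,0,-0.0001,-0.0012,0,-1,0,0,0,-0.0001,-0.0014,0,-1,0,0,0,-0.0001,-0.0016,0,-1,0,0,0,-0.0001,-0.0018,0,-1,0,0,0,-0.0001,-0.002,0,-1,0,0,0,-0.0001,-0.002,0,-1,0,0,0,-0.0001,-0.002,0,-1])

```text
clock: 20.4
position: [0.499, 0.3294, 0.0943]
ee_rot: [-0.0, 0.591, 0.807, 0.002]
contact_force: [-3.5, 4.7, 5.3]
width: 0.01
gripper_force: 42.3
```

```bash
python3 - <<'E'
from h import *
s=manip.get_state();print({k:np.round(s[k],4) for k in ("position","contact_force","moment")})
im=manip.get_image("top");a=im["pixels"][205:285,165:325];cv2.imwrite("pics/t5.png",cv2.resize(a,None,fx=5,fy=5,interpolation=cv2.INTER_CUBIC))
im=manip.get_image("scene");a=im["pixels"][190:290,180:330];cv2.imwrite("pics/s5.png",cv2.resize(a,None,fx=5,fy=5,interpolation=cv2.INTER_CUBIC))
E
```

```text
{'position': array([0.499 , 0.3294, 0.0943]), 'contact_force': array([-3.4897,  4.6858,  5.3338]), 'moment': array([1.0154, 0.5109, 0.0785])}
```

View pics/s5.png

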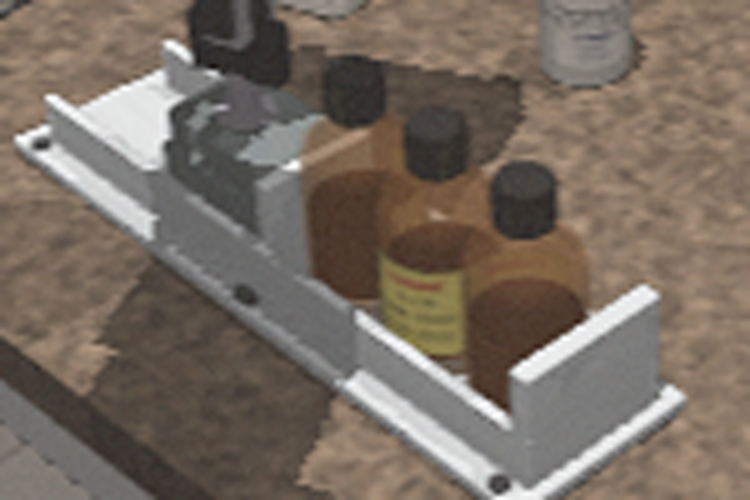

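All three are upright in a row, but the force has not risen yet. Pushing on in small steps.

Request:
move_arm(steps=[0,0,0,0,-0.0003,0,-1,0,0,0,0,-0.0006,0,-1,0,0,0,0,-0.0009,0,-1,0,0,0,-0.0001,-0.0012,0,-1,0,0,0,-0.0001,-0.0014,0,-1,0,0,0,-0.0001,-0.0016,0,-1,0,0,0,-0.0001,-0.0018,0,-1,0,0,0,-0.0001,-0.002,0,-1,0,0,0,-0.0001,-0.002,0,-1,0,0,0,-0.0001,-0.002,0,-1])

```text
clock: 21.5
position: [0.4989, 0.3277, 0.0942]
ee_rot: [-0.001, 0.591, 0.807, 0.002]
contact_force: [-3.6, 5.7, 4.4]
width: 0.0104
gripper_force: 42.3
```

Request:
move_arm(steps=[0,0,0,0,-0.0003,0,-1,0,0,0,0,-0.0006,0,-1,0,0,0,0,-0.0009,0,-1,0,0,0,-0.0001,-0.0012,0,-1,0,0,0,-0.0001,-0.0014,0,-1,0,0,0,-0.0001,-0.0016,0,-1,0,0,0,-0.0001,-0.0018,0,-1,0,0,0,-0.0001,-0.002,0,-1,0,0,0,-0.0001,-0.002,0,-1,0,0,0,-0.0001,-0.002,0,-1])

```text
clock: 22.5
position: [0.4989, 0.327, 0.0943]
ee_rot: [-0.001, 0.591, 0.807, 0.004]
contact_force: [-2.5, 9.6, 4.0]
width: 0.0105
gripper_force: 42.2
```

Request:
move_arm(steps=[0,0,0,0,-0.0003,0,-1,0,0,0,0,-0.0006,0,-1,0,0,0,0,-0.0009,0,-1,0,0,0,-0.0001,-0.0012,0,-1,0,0,0,-0.0001,-0.0015,0,-1,0,0,0,-0.0001,-0.0015,0,-1,0,0,0,-0.0001,-0.0015,0,-1,0,0,0,-0.0001,-0.0015,0,-1,0,0,0,-0.0001,-0.0015,0,-1,0,0,0,-0.0001,-0.0015,0,-1])

```text
clock: 23.5
position: [0.4989, 0.3268, 0.0943]
ee_rot: [-0.002, 0.591, 0.807, 0.005]
contact_force: [-3.9, 12.6, 3.4]
width: 0.0104
gripper_force: 42.1
```

The row has met the wall: 12.6 N and no further travel. Clamping while keeping the light push.

Request:
move_arm(steps=[0,0,-0.018,0,0,0,-1,0,0,-0.036,0,0,0,-1,0,0,-0.054,0,0,0,-1,0,0,-0.072,0,0,0,-1,0,0,-0.09,0,0,0,-1,0,0,-0.108,0,0,0,-1,0,0,-0.124,0,0,0,-1,0,0,-0.138,0,0,0,-1,0,0,-0.147,0,0,0,-1,0,0,-0.147,0,0,0,-1])

```text
clock: 24.5
position: [0.4986, 0.3268, 0.0944]
ee_rot: [-0.004, 0.889, 0.458, 0.003]
contact_force: [-4.1, 11.9, 4.0]
width: 0.0106
gripper_force: 42.2
```

```bash
python3 - <<'E'
from h import *
s=manip.get_state();print({k:np.round(s[k],4) for k in ("position","contact_force","moment","width")})
q=s["ee_rot"];print(2*np.degrees(np.arctan2(q[2],q[1]))-90)
E
```

```text
{'position': array([0.4986, 0.3268, 0.0944]), 'contact_force': array([-4.138 , 11.8525,  3.9595]), 'moment': array([2.0703, 0.6065, 0.0431]), 'width': np.float64(0.0106)}
-35.447884298479025
```

Request:
move_arm(steps=[0,0,-0.003,0,0,0,-1,0,0,-0.006,0,0,0,-1,0,0,-0.008,0,0,0,-1,0,0,-0.008,0,0,0,-1,0,0,-0.008,0,0.001,0,-1,0,0,-0.008,0,0.002,0,-1,0,0,-0.008,0,0.003,0,-1,0,0,-0.008,0,0.004,0,-1,0,0,-0.008,0,0.005,0,-1,0,0,-0.008,0,0.005,0,-1])

```text
clock: 25.5
position: [0.4985, 0.3272, 0.0943]
ee_rot: [0.0, 0.899, 0.437, 0.001]
contact_force: [-3.0, 0.7, 6.9]
width: 0.0105
gripper_force: 42.6
```

```bash
python3 - <<'E'
from h import *
s=manip.get_state();print({k:np.round(s[k],4) for k in ("position","contact_force","moment","width")})
q=s["ee_rot"];print(2*np.degrees(np.arctan2(q[2],q[1]))-90)
E
```

```text
{'position': array([0.4985, 0.3272, 0.0943]), 'contact_force': array([-2.9868,  0.6995,  6.8982]), 'moment': array([0.2201, 0.5501, 0.1018]), 'width': np.float64(0.0105)}
-38.161384619533585
```

Clamped and the lateral load is relaxed. Releasing and retreating.

Request:
move_arm(steps=[0,0,0,0,0,0,-0.4,0,0,0,0,0,0,-0.1,0,0,0,0,0,0,0.1,0,0,0,0,0,0,0.1,0,0,0,0,0,0,0.1,0,0,0,0,0,0.015,0.1,0,0,0,0,0,0.04,0.1,0,0,0,0,0,0.08,0.1,0,0,0,0,0,0.12,0.1,0,0,0,0,0,0.15,0.1])

```text
clock: 26.5
position: [0.4989, 0.3271, 0.2457]
ee_rot: [0.0, 0.9, 0.437, 0.001]
contact_force: [-0.2, 0.6, 0.2]
width: 0.0474
gripper_force: 0.0
```

Request:
move_arm(steps=[0,0,0,-0.03,0.03,0,0.1,0,0,0,-0.06,0.06,0,0.1,0,0,0,-0.09,0.09,0,0.1,0,0,0,-0.12,0.12,0,0.1,0,0,0,-0.15,0.15,0,0.1,0,0,0,-0.17,0.17,0,0.1,0,0,0,-0.18,0.18,0,0.1,0,0,0,-0.18,0.18,0,0.1,0,0,0,-0.18,0.18,0,0.1,0,0,0,-0.18,0.18,0,0.1])

```text
clock: 27.5
position: [0.3196, 0.5059, 0.243]
ee_rot: [0.001, 0.9, 0.436, 0.0]
contact_force: [-0.2, -0.0, -0.5]
width: 0.0468
gripper_force: 0.0
```

```bash
python3 - <<'E'
from h import *
im=manip.get_image("top");a=cv2.resize(im["pixels"][225:285,165:325],None,fx=5,fy=5,interpolation=cv2.INTER_CUBIC)
b=cv2.resize(manip.get_image("scene")["pixels"][210:270,190:320],(650,300),interpolation=cv2.INTER_CUBIC)
cv2.imwrite("pics/f6.png",np.vstack([a,cv2.copyMakeBorder(b,0,0,0,150,0)]))
E
```

```text
(no output)
```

View pics/f6.png

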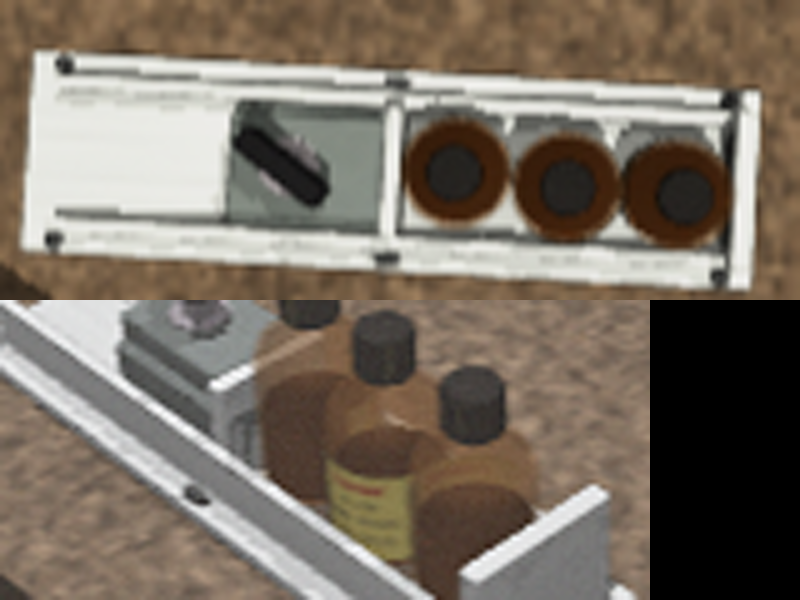

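The row is closed up, the bottles are upright and the bar is at its tight angle. Its ends are at about (240,132) and (322,200) in the crop, slightly past where it started.

```bash
python3 -c "
from rig import manip
print(manip.sign_off())"
```

```text
the job is handed in; nothing more can be done
None
```

The amber bottle is in the rack, the three bottles are closed up upright against the end wall, the stop's knob is turned back past its starting tight angle, and the job is handed in at about 28 s; no verdict came back.

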